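Lay out the back-to-school display

ROBOT

A 6-joint arm with a two-finger parallel gripper is mounted at the origin on the work surface. World frame = base frame: x ahead of the robot, y to its left, z up, the work surface at z = 0. Lengths are in mm, angles in rad, forces in N, time in s.
With the tool pointing down it reaches from about 275 to 1000 mm from the base axis. Payload 8.4 kg.
Tool frame: the origin (TCP) lies at the very end of the fingers, on their centre line; the grasp point (between the pads) lies 19 mm behind it; z points along the fingers, y is the line along which they close (so a half turn about z gives the same grasp; the last joint's range is limited). The gripper opens to 85 mm and grips with 20 to 120 N. Pads are 22 mm wide; open, the fingers measure 114 mm over their backs; the gripper's body (76 mm by 85 mm) begins 54 mm behind the grasp point. The pads swing forward as they close: fully open they stand 13 mm farther back than shut.
Start: joints at [1.259, 0.353, 1.633, -0, 1.155, -0.002], TCP at [190.541, 595.249, 231.281] pointing down, gripper open.
Joint ranges: [-2.63, 2.63], [-0.92, 2.1], [0.06, 2.66], [-1.3, 4.44], [0, 2.69], [-3.02, 3.02]. Speed limits (rad/s): [2.22, 2.22, 2.79, 3.14, 3.14, 3.14].

INTERFACE

Orientations are given as [roll, pitch, yaw] about the fixed x, y, z axes, in that order (R = Rz(yaw) Ry(pitch) Rx(roll)).
In Python, from rig import sensors, grab_frame, camera_params, order gives the robot as it stands. The module is installed in compiled form; this text tells all that it offers.
- The arm moves only by the tool move_arm, never from a script. Its argument "motion" is a list of rows, each a list of 7 numbers: the turn, a rotation vector about the tool's x, y, z in a scale on which 1.0 is pi rad, then the shift along the tool's x, y, z in a scale on which 1.0 is 0.75 m, then the finger opening in m, from 0 to 0.0854. A call has 1 to 8 rows; each row is the pose to reach, as a shift and turn from the pose commanded when the call began, along the tool's axes at that moment; what a row does not reach only later rows make up. A row lasts 1/8 s, in which the tool goes at most 62.5 mm and 10.7 degrees, less where a joint would pass 70% of its speed; a pose out of reach is approached as far as the arm can. No shift or turn number may pass 1 either way. A call with a gripper value outside its range is refused whole. The fingers move at their own pace and stop on an object; "grip_force" is the grip in N (left out, the last holds). Time passes only in rows, so rows that repeat a pose let the fingers close. It gives the time, the measured TCP pose, the force, the opening and the grip force at its end, in the units of the state.
- sensors.sense(): the state, without advancing time (a new reading comes with each control period).
- grab_frame(name): name is "side" or "top"; returns (picture, depth): 384x512x3 uint8, red, green, blue; 384x512 float32, mm along the optical axis (not along the pixel's ray), 0 where there is no reading.
- camera_params(name): a dict with "camera_matrix" (3x3 intrinsics, pixels), "world_from_camera" (4x4, takes a point from camera to world coordinates). Camera axes: x right, y down, z forward; pixel columns grow to the right and rows downward; lengths in mm; the calibration is good to about 2 mm. A picture is of the moment at which its call begins. camera_params takes no time and is no camera call.
- order.sign_off(): hands the job in; it is judged then, once.
The state is a dict: "clock": time; "qpos": joint angles; "qvel": joint speeds; "joint_efforts": joint torques, N m; "eef_pos": TCP position; "tcp_rot": TCP orientation; "contact_force": force on the tool from outside, world axes, zero at the start; "wrist_torque": the same for the moment, N m; "opening": opening from 0.0 (shut) to 1.0 (fully open); "grasp_force": force on a finger pad.
Only numpy, scipy, OpenCV 4.12 (cv2) and the standard library are available. Lean on these libraries where they do the work, as an engineer would, in place of code of your own. Each camera call takes 0.05 s, during which the arm holds its last target. There are 200 camera calls.

TASK

Set up the school display on the shop counter: stand the bottle in the middle of the round blue riser and the pen cup in the middle of the square yellow riser, and lay the pencil tin flat on the counter midway between the two risers, lengthways along the line from one to the other. On top of the tin put the eraser on the end nearer the bottle and the sharpener on the end nearer the pen cup. Keep the bottle and cup upright throughout, and leave the notebooks and the stapler where they are.

Things in the scene. Friction and masses are not known exactly. Their poses are not given: they have to be found in the camera images.
- blue_riser: round blue display riser, fixed to the counter: a disc 84 mm across, 15 mm high with a flat top; origin at the centre of its underside. Its y axis lies along the line between the two risers (it may point to or away from the yellow one).
- yellow_riser: square yellow display riser, fixed: a slab 84 x 84 mm, 15 mm high with a flat top; origin at the centre of its underside. Its centre is always 280 mm from the blue riser's, roughly to the left or right of it as seen from the robot, and its sides are square to the line between the two.
- bottle: copper-coloured metal drinking bottle standing upright, 170 mm tall, about 0.26 kg: body 60 mm across up to 122 mm height, sloping shoulder to 138 mm, then a black cap 44 mm across from 138 to 170 mm (good to grip from above). Origin at the centre of its underside, z up.
- pen_cup: pink empty pen cup, open at the top, standing upright: 90 mm tall, 60 mm across the outside at the rim (a little narrower at the foot), wall 4 mm, about 0.12 kg. Grip across the outside near the rim. Origin at the centre of its underside, z up.
- tin: flat closed pencil tin, dark navy with a thin steel seam: 146 mm long (its x), 50 mm wide (its y), 22 mm high, about 0.16 kg; both ends are alike. Origin at the centre of its underside.
- eraser: white eraser with a green sleeve 36 mm long round its middle: 56 mm long (its x), 24 mm wide (its y), 14 mm high, lying flat. Origin at the centre of its underside.
- sharpener: orange pencil sharpener with a steel blade on top: a block 40 mm long (its x), 26 mm wide (its y), 22 mm high. Origin at the centre of its underside.
- notebooks: bystander, leave alone: two spiral notebooks stacked, lilac over black, 150 x 105 mm, together about 33 mm high, loose. Origin at the centre of the underside.
- stapler: bystander, leave alone: red and black stapler, 140 mm long (its x), 36 mm wide, 56 mm high, loose. Origin at the centre of the underside.

How it is judged (in metres and radians):
At the end, for the whole second after the job is handed in: Bottle on blue, cup on yellow riser, upright, within 14 mm of centre; tin flat, within 15 mm of midway along and across the line, 10 degrees of it; eraser on its half by the bottle, sharpener on that by the cup, 15 to 65 mm from its middle, 18 mm off its centre line at most; all at rest (horizontal distance between bottle and blue_riser below 0.014 m and z of bottle in the frame of blue_riser between 0.011 and 0.02 m and angle between each of bottle, pen_cup, tin's own z axis and vertical below 0.1 rad and horizontal distance between pen_cup and yellow_riser below 0.014 m and z of pen_cup in the frame of yellow_riser between 0.011 and 0.02 m and horizontal distance between tin and blue_riser below 0.156 m and horizontal distance between tin and yellow_riser below 0.156 m and x of tin in the frame of blue_riser between -0.015 and 0.015 m and angle between the x axis of tin and the y axis of blue_riser, either way round below 0.175 rad and height (world z) of tin below 0.006 m and z of eraser in the frame of tin between 0.017 and 0.052 m and y of eraser in the frame of tin between -0.018 and 0.018 m and ((x of blue_riser in the frame of tin above 0 m and x of eraser in the frame of tin between 0.015 and 0.065 m) or (x of blue_riser in the frame of tin below 0 m and x of eraser in the frame of tin between -0.065 and -0.015 m)) and z of sharpener in the frame of tin between 0.017 and 0.052 m and y of sharpener in the frame of tin between -0.018 and 0.018 m and ((x of yellow_riser in the frame of tin above 0 m and x of sharpener in the frame of tin between 0.015 and 0.065 m) or (x of yellow_riser in the frame of tin below 0 m and x of sharpener in the frame of tin between -0.065 and -0.015 m)) and linear speed of each of bottle, pen_cup, tin, eraser, sharpener below 0.02 m/s); the robot touches nothing.
It fails at once if a bystander (notebooks, stapler) is pushed more than 25 mm (distance of any of notebooks, stapler from where it was at the start of the episode above 0.025 m).
It fails at once if the bottle or the pen cup is tipped by more than 40 degrees (angle between any of bottle, pen_cup's own z axis and vertical above 0.7 rad).
It also fails if it takes over 136 s, if anything falls off the work surface, if the arm or the gripper's body presses on something with over 40 N, if the wrist force passes 120 N, or if a joint passes its speed limit or range.

## Working session

There is one attempt and no reset: what is moved stays moved. The work goes in short steps, Python scripts to look and compute and a tool call to move; the robot and the scene stay as the last step left them, time stands still between calls to the robot, and variables do not carry over. Pictures are saved under pics/ and viewed, at most 14 in all, crops included, and the job is handed in when it is done.

Besides the shell and the picture viewer there is one more tool, called after ">>>" as name([rows], argument=value, ...), one row to a line, values as JSON. move_arm: Moves the arm, as the interface text tells. Its arguments: {"type":"object","properties":{"motion":{"type":"array","items":{"type":"array","items":{"type":"number"}}},"grip_force":{"type":"number"}},"required":["motion"]}

```bash
mkdir -p pics
python3 - <<'E'
from rig import sensors, grab_frame, camera_params
import cv2,numpy as np
print(sensors.sense())
for n in("top","side"):
    p,d=grab_frame(n);cv2.imwrite(f"pics/{n}0.png",p[:,:,::-1]);np.savez(f"{n}0.npz",p=p,d=d)
    print(n,camera_params(n))
E
```

```text
{'clock': 0.0, 'qpos': array([ 1.25858072e+00,  3.53635685e-01,  1.63412474e+00, -1.45019259e-05,
        1.15519990e+00, -2.37701579e-03]), 'qvel': array([-0.00088375, -0.0015436 ,  0.00054566, -0.0002726 ,  0.00164125,
       -0.00085129]), 'joint_efforts': array([ 2.77770170e-05, -6.05246615e+01, -3.42072952e+01, -2.69939956e-04,
        9.33078438e-03,  1.72272803e-05]), 'eef_pos': array([190.4119239 , 594.79518137, 230.57348512]), 'tcp_rot': array([-3.14022496e+00,  1.00084408e-05,  2.83175993e+00]), 'contact_force': array([ 0.37099846,  0.25329349, -0.70293893]), 'wrist_torque': array([ 0.01405579, -0.02129874, -0.02398231]), 'grasp_force': 0.0, 'opening': 1.0001492012866697}
top {'camera_matrix': array([[471.59401728,   0.        , 252.59688793],
       [  0.        , 471.59401728, 193.02151584],
       [  0.        ,   0.        ,   1.        ]]), 'world_from_camera': array([[ 2.13442724e-03, -9.94976903e-01,  1.00081996e-01,
         4.01908010e+02],
       [-9.99992416e-01, -2.44973091e-03, -3.02766367e-03,
        -1.31093321e+01],
       [ 3.25762938e-03, -1.00074774e-01, -9.94974586e-01,
         1.40503820e+03],
       [ 0.00000000e+00,  0.00000000e+00,  0.00000000e+00,
         1.00000000e+00]])}
side {'camera_matrix': array([[417.46323656,   0.        , 249.29639749],
       [  0.        , 417.46323656, 193.52173266],
       [  0.        ,   0.        ,   1.        ]]), 'world_from_camera': array([[ 7.90221221e-01, -2.87836281e-01,  5.41018205e-01,
        -1.10967294e+02],
       [-6.12796107e-01, -3.79210207e-01,  6.93311294e-01,
        -8.79143029e+02],
       [ 5.59948058e-03, -8.79403147e-01, -4.76044905e-01,
         6.39611619e+02],
       [ 0.00000000e+00,  0.00000000e+00,  0.00000000e+00,
         1.00000000e+00]])}
```

View pics/top0.png

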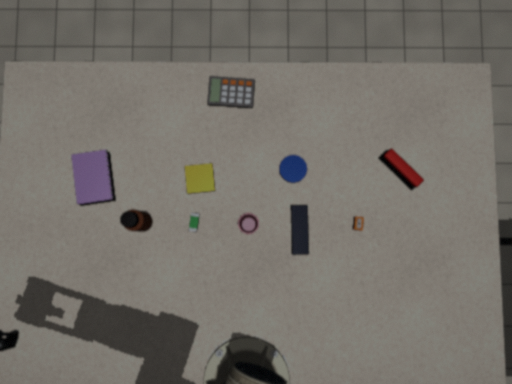

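View pics/side0.png

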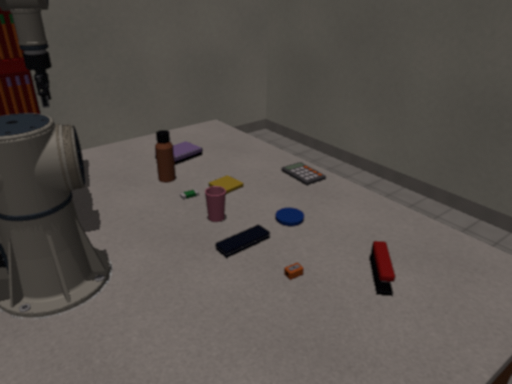

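The top view shows the bottle (136,220), eraser (194,222), cup (248,223), tin (300,230), sharpener (358,223), yellow riser (200,178), blue riser (293,168), notebooks (92,177) and stapler (401,168). The side view shows the same layout, with every object clear of the others.

```bash
cat > h.py <<'E'
import cv2,numpy as np
from rig import sensors,grab_frame,camera_params
def ray(n,uv,z):
    c=camera_params(n);K=c["camera_matrix"];T=c["world_from_camera"]
    d=T[:3,:3]@np.linalg.solve(K,[uv[0],uv[1],1.]);o=T[:3,3]
    return o+d*(z-o[2])/d[2]
def pt(n,u,v,dep):
    c=camera_params(n);K=c["camera_matrix"];T=c["world_from_camera"]
    return (T@np.r_[np.linalg.solve(K,[u,v,1.])*dep,1])[:3]
H=dict(blue=((95,125),120,60,None),)
def blob(p,roi,f):
    x0,y0,x1,y1=roi
    hsv=cv2.cvtColor(np.ascontiguousarray(p[y0:y1,x0:x1]),cv2.COLOR_RGB2HSV).astype(int)
    m=f(hsv[...,0],hsv[...,1],hsv[...,2]).astype(np.uint8)
    n,l,s,c=cv2.connectedComponentsWithStats(m)
    if n<2:return None
    k=1+np.argmax(s[1:,4]);m=(l==k).astype(np.uint8)
    ys,xs=np.nonzero(m)
    return c[k]+[x0,y0],np.c_[xs+x0,ys+y0],s[k,4]
def rect(n,pix,z):
    w=np.array([ray(n,q,z)[:2] for q in pix],np.float32)
    (c,s,a)=cv2.minAreaRect(w)
    e=w-w.mean(0);ev,V=np.linalg.eigh(e.T@e);ax=V[:,1]
    return w.mean(0),c,s,np.degrees(np.arctan2(ax[1],ax[0]))%180, a
S=dict(
 blue=((265,145,325,195),lambda h,s,v:(abs(h-113)<12)&(s>150)&(v>60),15),
 yellow=((175,155,225,205),lambda h,s,v:(abs(h-28)<8)&(s>120),15),
 tin=((280,196,325,265),lambda h,s,v:(v<75),22),
 eraser=((180,205,210,240),lambda h,s,v:(s>80)&(abs(h-70)<20),14),
 eraserall=((180,205,210,240),lambda h,s,v:((s>80)&(abs(h-70)<20))|(v>185),14),
 sharp=((340,205,375,240),lambda h,s,v:(s>90)&((h<20)),22),
 cup=((230,205,268,242),lambda h,s,v:(s>60)&((h>150)|(h<5)),90),
 cap=((110,200,140,240),lambda h,s,v:(v<40),170))
E
python3 - <<'E'
from h import *
z=np.load("top0.npz");p,d=z["p"],z["d"]
for k,(r,f,h) in S.items():
    b=blob(p,r,f)
    if b is None: print(k,None);continue
    u,v=b[0].round().astype(int)
    print(k,b[0].round(1),b[2],[np.round(x,1) for x in rect("top",b[1],h)],"depthpt",pt("top",u,v,d[v,u]).round())
# eraser / cup / bottle crops
big=lambda a,k:cv2.resize(a,None,fx=k,fy=k,interpolation=cv2.INTER_NEAREST)
c=[p[200:248,x:x+60] for x in(110,170,225,335)]
cv2.imwrite("pics/crops.png",big(np.vstack([np.hstack(c[:2]),np.hstack(c[2:])]),6)[:,:,::-1])
E
```

```text
blue [292.7 168.4] 513 [array([ 615.7, -136.6], dtype=float32), array([ 616.3, -136.8]), array([71.7, 74.5]), np.float32(138.5), np.float64(45.1)] depthpt [ 618. -138.   11.]
yellow [199.3 177.9] 730 [array([586.4, 141.2], dtype=float32), array([586.4, 140.9]), array([80.6, 80.6]), np.float32(143.8), np.float64(6.1)] depthpt [586. 142.  13.]
tin [299.3 229.6] 863 [array([ 433.8, -154.1], dtype=float32), array([ 434.5, -154.8]), array([ 49.8, 143.3]), np.float32(0.8), np.float64(89.7)] depthpt [ 433. -153.   21.]
eraser [193.6 221.9] 79 [array([455.9, 156.2], dtype=float32), array([455.6, 156.5]), array([29.4, 20.7]), np.float32(172.4), np.float64(0.1)] depthpt [456. 155.  14.]
eraserall [193.6 221.9] 79 [array([455.9, 156.2], dtype=float32), array([455.6, 156.5]), array([29.4, 20.7]), np.float32(172.4), np.float64(0.1)] depthpt [456. 155.  14.]
sharp [358.  223.2] 95 [array([ 453. , -326.3], dtype=float32), array([ 453.1, -326.7]), array([28.3, 39. ]), np.float32(169.0), np.float64(81.8)] depthpt [ 454. -327.   20.]
cup [247.8 222.2] 163 [array([452.4,  -3.9], dtype=float32), array([448.9,  -4.5]), array([52.8, 50.2]), np.float32(85.0), np.float64(0.1)] depthpt [456.  -4.   6.]
cap [129.8 219.1] 240 [array([456.8, 304. ], dtype=float32), array([457. , 304.9]), array([42. , 44.4]), np.float32(84.2), np.float64(1.5)] depthpt [457. 303. 171.]
```

View pics/crops.png

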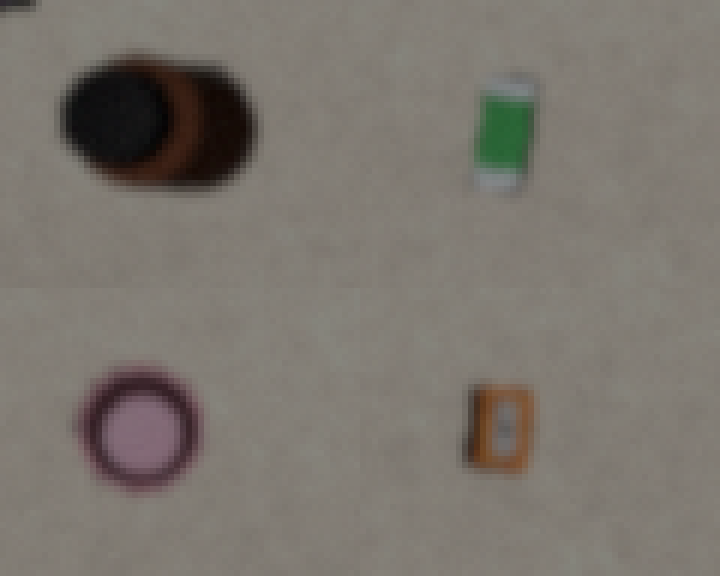

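Everything measured fits its given height and size; the riser spacing, for example, comes out at 279.4 mm against 280 mm. The tin goes at (601,2) with its axis at 96.1°. I'll move it first.

```bash
cat > g.py <<'E'
import sys,numpy as np
from rig import sensors
from scipy.spatial.transform import Rotation as R
# args: waypoints x,y,z,psi(deg of closing axis) -> [turn z rad, shift tool xyz m]
s=sensors.sense();Rt=R.from_euler("xyz",s["tcp_rot"]);M=Rt.as_matrix();p=s["eef_pos"]
psi=np.degrees(np.arctan2(M[1,1],M[0,1]))
print("t",round(s["clock"],2),"p",p.round(1),"psi",round(psi,1),"q",s["qpos"].round(2),"F",s["contact_force"].round(1),"op",round(s["opening"]*85.4,1),"gf",round(s["grasp_force"],1))
for a in sys.argv[1:]:
    w=np.array(list(map(float,a.split(","))))
    print(a,"turnz",round(-np.radians(w[3]-psi),3),"shift",(M.T@(w[:3]-p)/1000).round(4))
E
python3 g.py 434,-154.3,231,90 434,-154.3,60,90 434,-154.3,3,90
```

```text
t 0.1 p [190.4 594.8 230.6] psi 72.3 q [ 1.26  0.35  1.63  0.    1.16 -0.  ] F [0.4 0.1 0.2] op 84.9 gf 0.0
434,-154.3,231,90 turnz -0.31 shift [-4.604e-01 -6.392e-01  4.000e-04]
434,-154.3,60,90 turnz -0.31 shift [-0.4604 -0.639   0.1714]
434,-154.3,3,90 turnz -0.31 shift [-0.4604 -0.6389  0.2284]
```

The manual's scale: shifts go in shares of 0.75 m and turns go in shares of pi rad. Converting my numbers, -0.39 m / 0.75 = -0.52, -0.34 m / 0.75 = -0.4533, -0.31 rad / 3.1416 = -0.0987.

>>> move_arm([
  [0,0,-0.0987,-0.04,-0.0533,0,0.085],
  [0,0,-0.0987,-0.088,-0.12,0,0.085],
  [0,0,-0.0987,-0.1333,-0.1867,0,0.085],
  [0,0,-0.0987,-0.1813,-0.2533,0,0.085],
  [0,0,-0.0987,-0.2293,-0.32,0,0.085],
  [0,0,-0.0987,-0.2773,-0.3867,0,0.085],
  [0,0,-0.0987,-0.3267,-0.4533,0,0.085],
  [0,0,-0.0987,-0.3733,-0.52,0,0.085],
])

```text
clock: 1.1
eef_pos: [338.5, 136.6, 231.4]
tcp_rot: [3.141, 0.001, -3.141]
contact_force: [0.5, 0.3, -0.0]
opening: 0.996
grasp_force: 0.0
```

```bash
python3 g.py 434,-154.3,231,90 434,-154.3,60,90 434,-154.3,3,90
```

```text
t 1.1 p [338.5 136.6 231.4] psi 90.0 q [ 0.38 -0.07  2.14 -0.    1.07 -1.19] F [ 0.5  0.3 -0. ] op 85.0 gf 0.0
434,-154.3,231,90 turnz 0.001 shift [-0.0953 -0.291   0.0004]
434,-154.3,60,90 turnz 0.001 shift [-0.0951 -0.291   0.1714]
434,-154.3,3,90 turnz 0.001 shift [-0.0951 -0.291   0.2284]
```

Converted, -0.291 m / 0.75 = -0.388, -0.25 m / 0.75 = -0.3333.

>>> move_arm([
  [0,0,0,-0.02,-0.0667,0,0.085],
  [0,0,0,-0.0427,-0.1333,0,0.085],
  [0,0,0,-0.0667,-0.2,0,0.085],
  [0,0,0,-0.088,-0.2667,0,0.085],
  [0,0,0,-0.1093,-0.3333,0.0267,0.085],
  [0,0,0,-0.1267,-0.388,0.08,0.085],
  [0,0,0,-0.1267,-0.388,0.1467,0.085],
  [0,0,0,-0.1267,-0.388,0.1867,0.085],
])

```text
clock: 2.1
eef_pos: [432.0, -152.8, 89.0]
tcp_rot: [3.141, -0.003, 3.14]
contact_force: [0.7, 0.9, 0.2]
opening: 0.995
grasp_force: 0.0
```

```bash
python3 g.py 434,-154.3,60,90.3 434,-154.3,4,90.3
```

```text
t 2.1 p [ 432.  -152.8   89. ] psi 89.9 q [-0.34  0.3   2.1   0.    0.74 -1.91] F [0.7 0.9 0.2] op 85.0 gf 0.0
434,-154.3,60,90.3 turnz -0.007 shift [-0.002  -0.0015  0.0289]
434,-154.3,4,90.3 turnz -0.007 shift [-0.0022 -0.0016  0.0849]
```

Converted, 0.087 m / 0.75 = 0.116, 0.07 m / 0.75 = 0.0933.

>>> move_arm([
  [0,0,0,0,0,0.0533,0.085],
  [0,0,0,0,0,0.0933,0.085],
  [0,0,0,0,0,0.116,0.085],
  [0,0,0,0,0,0.116,0.085],
  [0,0,0,0,0,0.116,0.04],
  [0,0,0,0,0,0.116,0.04],
  [0,0,0,0,0,0.116,0.04],
  [0,0,0,0,0,0.116,0.04],
], grip_force=50)

```text
clock: 3.1
eef_pos: [434.1, -152.8, 5.4]
tcp_rot: [-3.141, 0.002, -3.141]
contact_force: [-0.5, -0.6, 7.0]
opening: 0.574
grasp_force: 51.6
```

```bash
python3 g.py 434,-154.3,100,90 601.2,2.2,100,6.1
```

```text
t 3.1 p [ 434.1 -152.8    5.4] psi 90.0 q [-0.34  0.47  2.13 -0.    0.54 -1.91] F [-0.5 -0.6  7. ] op 49.0 gf 51.6
434,-154.3,100,90 turnz 0.001 shift [-0.     -0.0015 -0.0946]
601.2,2.2,100,6.1 turnz 1.465 shift [-0.1673  0.1549 -0.0944]
```

Converted, -0.167 m / 0.75 = -0.2227, 0.155 m / 0.75 = 0.2067, 0.95 rad / 3.1416 = 0.3024.

>>> move_arm([
  [0,0,0,0,0,-0.04,0.04],
  [0,0,0,0,0,-0.1,0.04],
  [0,0,0.0382,-0.0267,0.0267,-0.1267,0.04],
  [0,0,0.0891,-0.0667,0.06,-0.1267,0.04],
  [0,0,0.1432,-0.1133,0.1067,-0.1267,0.04],
  [0,0,0.1974,-0.16,0.1467,-0.1267,0.04],
  [0,0,0.2515,-0.2,0.1867,-0.1267,0.04],
  [0,0,0.3024,-0.2227,0.2067,-0.1267,0.04],
])

```text
clock: 4.1
eef_pos: [601.8, 4.2, 99.9]
tcp_rot: [3.14, 0.001, 2.188]
contact_force: [0.6, -0.1, -3.1]
opening: 0.567
grasp_force: 53.7
```

Converted, 0.045 m / 0.75 = 0.06, 0.03 m / 0.75 = 0.04, 0.515 rad / 3.1416 = 0.1639.

>>> move_arm([
  [0,0,0.0477,0,0,0,0.04],
  [0,0,0.0955,0,0,0,0.04],
  [0,0,0.1401,0,0,0,0.04],
  [0,0,0.1639,0,0,0.0133,0.04],
  [0,0,0.1639,0,0,0.04,0.04],
  [0,0,0.1639,0,0,0.06,0.04],
  [0,0,0.1639,0,0,0.06,0.04],
  [0,0,0.1639,0,0,0.06,0.04],
])

```text
clock: 5.1
eef_pos: [600.6, 2.5, 54.7]
tcp_rot: [3.141, 0.0, 1.677]
contact_force: [1.0, 0.3, -1.2]
opening: 0.567
grasp_force: 53.6
```

```bash
python3 g.py 601.2,2.2,5.5,6.1
```

```text
t 5.1 p [600.6   2.5  54.7] psi 6.1 q [ 0.    0.53  1.81 -0.    0.8  -0.1 ] F [ 1.   0.3 -1.2] op 48.4 gf 53.6
601.2,2.2,5.5,6.1 turnz -0.0 shift [-0.0004  0.0005  0.0492]
```

Converted, 0.0485 m / 0.75 = 0.0647, 0.048 m / 0.75 = 0.064.

>>> move_arm([
  [0,0,0,0,0,0.0333,0.04],
  [0,0,0,0,0,0.0533,0.04],
  [0,0,0,0,0,0.064,0.04],
  [0,0,0,0,0,0.0647,0.04],
  [0,0,0,0,0,0.0647,0.04],
  [0,0,0,0,0,0.0647,0.08],
  [0,0,0,0,0,0.0647,0.08],
  [0,0,0,0,0,0.0647,0.08],
])

```text
clock: 6.1
eef_pos: [600.6, 2.5, 6.0]
tcp_rot: [3.141, 0.0, 1.677]
contact_force: [-0.1, -0.2, -0.1]
opening: 0.936
grasp_force: 0.0
```

```bash
python3 g.py 601.2,2.2,80,6.1 456,156.3,80,84 456,156.3,3,84
```

```text
t 6.1 p [600.6   2.5   6. ] psi 6.1 q [ 0.    0.6   1.83  0.    0.71 -0.1 ] F [-0.1 -0.2 -0.1] op 79.9 gf 0.0
601.2,2.2,80,6.1 turnz -0.001 shift [-0.0004  0.0006 -0.074 ]
456,156.3,80,84 turnz -1.36 shift [ 0.1682 -0.1274 -0.074 ]
456,156.3,3,84 turnz -1.36 shift [ 0.1682 -0.1275  0.003 ]
```

Converted, 0.168 m / 0.75 = 0.224, 0.14 m / 0.75 = 0.1867, -0.71 rad / 3.1416 = -0.226.

>>> move_arm([
  [0,0,0,0,0,-0.0667,0.06],
  [0,0,0,0,0,-0.1333,0.06],
  [0,0,-0.0541,0.0267,-0.02,-0.1467,0.06],
  [0,0,-0.1114,0.08,-0.06,-0.1467,0.06],
  [0,0,-0.1687,0.1333,-0.1,-0.1467,0.06],
  [0,0,-0.226,0.1867,-0.14,-0.1467,0.06],
  [0,0,-0.2833,0.224,-0.1693,-0.1467,0.06],
  [0,0,-0.3374,0.224,-0.1693,-0.1333,0.06],
])

```text
clock: 7.1
eef_pos: [455.0, 157.7, 106.3]
tcp_rot: [3.141, 0.0, 2.745]
contact_force: [0.1, -0.5, 0.1]
opening: 0.704
grasp_force: 0.0
```

Converted, -0.3 rad / 3.1416 = -0.0955.

>>> move_arm([
  [0,0,-0.0541,0,0,0,0.05],
  [0,0,-0.0955,0,0,0,0.05],
  [0,0,-0.0955,0,0,0,0.05],
  [0,0,-0.0955,0,0,0,0.05],
])

```text
clock: 7.6
eef_pos: [456.3, 156.1, 105.9]
tcp_rot: [3.142, 0.0, 3.034]
contact_force: [0.6, -0.7, 0.2]
opening: 0.585
grasp_force: 0.0
```

```bash
python3 g.py 456,156.3,3,84
python3 - <<'E'
from h import *
p,d=grab_frame("top");cv2.imwrite("pics/top1.png",cv2.resize(p[140:270,100:420],None,fx=2.5,fy=2.5)[:,:,::-1])
for k,(r,f,h) in [("tin",((235,130,262,225),S["tin"][1],22))]:
    b=blob(p,r,f);print(k,[np.round(x,1) for x in rect("top",b[1],h)])
E
```

```text
t 7.6 p [456.3 156.1 105.9] psi 83.8 q [ 0.33  0.3   2.04  0.    0.8  -1.14] F [ 0.6 -0.7  0.2] op 49.9 gf 0.0
456,156.3,3,84 turnz -0.003 shift [3.000e-04 1.000e-04 1.029e-01]
tin [array([601.8,  -3.5], dtype=float32), array([601.8,  -3.7]), array([49.8, 82.8]), np.float32(101.3), np.float64(6.6)]
```

View pics/top1.png

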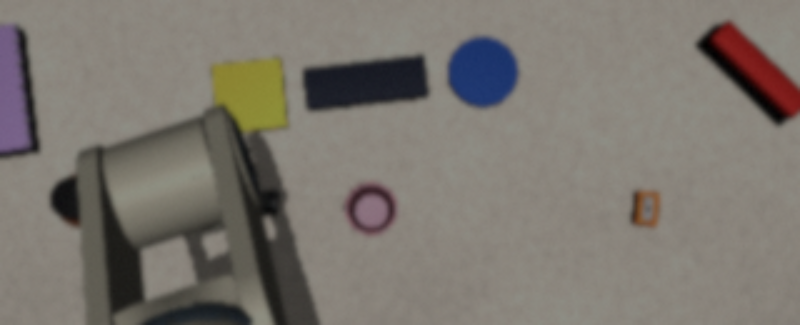

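The tin now lies between the risers, spanning about (304–428, 82) in the crop, with similar gaps at both ends. Next is the eraser.

Converted, 0.102 m / 0.75 = 0.136, 0.085 m / 0.75 = 0.1133.

>>> move_arm([
  [0,0,0,0,0,0.0667,0.05],
  [0,0,0,0,0,0.1133,0.05],
  [0,0,0,0,0,0.136,0.05],
  [0,0,0,0,0,0.136,0.05],
  [0,0,0,0,0,0.136,0.015],
  [0,0,0,0,0,0.136,0.015],
  [0,0,0,0,0,0.136,0.015],
  [0,0,0,0,0,0.136,0.015],
], grip_force=35)

```text
clock: 8.65
eef_pos: [457.0, 156.4, 4.8]
tcp_rot: [3.141, 0.002, 3.037]
contact_force: [-1.3, -0.9, 7.0]
opening: 0.267
grasp_force: 35.1
```

```bash
python3 g.py 605.4,-37.6,80,6.1 605.4,-37.6,27,6.1
python3 - <<'E'
from h import *
p,d=grab_frame("top")
b=blob(p,(216,130,275,225),lambda h,s,v:(v<75)&~((abs(h-113)<12)&(s>150)&(v>60)));print([np.round(x,1) for x in rect("top",b[1],22)])
E
```

```text
t 8.65 p [457.  156.4   4.8] psi 84.0 q [ 0.33  0.49  2.09 -0.    0.57 -1.14] F [-1.3 -0.9  7. ] op 22.8 gf 35.1
605.4,-37.6,80,6.1 turnz 1.359 shift [-0.168  -0.1773 -0.075 ]
605.4,-37.6,27,6.1 turnz 1.359 shift [-0.1679 -0.1773 -0.022 ]
[array([601. ,   2.7], dtype=float32), array([601. ,   2.7]), array([ 49.8, 142.5]), np.float32(96.8), np.float64(6.9)]
```

Converted, -0.177 m / 0.75 = -0.236, -0.168 m / 0.75 = -0.224, 1.04 rad / 3.1416 = 0.331.

>>> move_arm([
  [0,0,0,0,0,-0.0533,0.015],
  [0,0,0,0,0,-0.1133,0.015],
  [0,0,0.0477,-0.0267,-0.0267,-0.1333,0.015],
  [0,0,0.105,-0.0667,-0.0667,-0.1333,0.015],
  [0,0,0.1623,-0.1067,-0.1133,-0.1333,0.015],
  [0,0,0.2196,-0.1467,-0.16,-0.1333,0.015],
  [0,0,0.2769,-0.1867,-0.2,-0.1333,0.015],
  [0,0,0.331,-0.224,-0.236,-0.1333,0.015],
])

```text
clock: 9.7
eef_pos: [605.8, -38.9, 104.4]
tcp_rot: [3.141, 0.0, 1.99]
contact_force: [0.4, -0.0, -0.7]
opening: 0.269
grasp_force: 34.4
```

Converted, 0.06 m / 0.75 = 0.08, 0.05 m / 0.75 = 0.0667, 0.32 rad / 3.1416 = 0.1019.

>>> move_arm([
  [0,0,0.0509,0,0,0,0.015],
  [0,0,0.0955,0,0,0.0133,0.015],
  [0,0,0.1019,0,0,0.04,0.015],
  [0,0,0.1019,0,0,0.0667,0.015],
  [0,0,0.1019,0,0,0.08,0.015],
  [0,0,0.1019,0,0,0.08,0.015],
])

```text
clock: 10.45
eef_pos: [604.1, -37.3, 42.6]
tcp_rot: [-3.14, -0.0, 1.678]
contact_force: [0.4, -0.3, 0.2]
opening: 0.27
grasp_force: 34.4
```

```bash
python3 g.py 605.4,-37.6,27.5,6.1
```

```text
t 10.45 p [604.1 -37.3  42.6] psi 6.1 q [-0.06  0.55  1.8  -0.    0.78 -0.17] F [ 0.4 -0.3  0.2] op 23.1 gf 34.4
605.4,-37.6,27.5,6.1 turnz 0.001 shift [-0.0004  0.0013  0.0151]
```

Converted, -0.065 m / 0.75 = -0.0867, 0.001 m / 0.75 = 0.0013.

>>> move_arm([
  [0,0,0,0,0.0013,0.0093,0.015],
  [0,0,0,0,0.0013,0.0173,0.015],
  [0,0,0,0,0.0013,0.02,0.015],
  [0,0,0,0,0.0013,0.02,0.015],
  [0,0,0,0,0.0013,0.02,0.045],
  [0,0,0,0,0.0013,0.02,0.045],
  [0,0,0,0,0.0013,-0.0267,0.045],
  [0,0,0,0,0.0013,-0.0867,0.05],
])

```text
clock: 11.45
eef_pos: [605.0, -37.3, 108.8]
tcp_rot: [-3.139, -0.0, 1.677]
contact_force: [1.5, -0.7, -0.3]
opening: 0.583
grasp_force: 0.0
```

```bash
python3 g.py 453,-326.5,100,84
```

```text
t 11.45 p [605.  -37.3 108.8] psi 6.1 q [-0.06  0.46  1.77 -0.    0.91 -0.17] F [ 1.5 -0.7 -0.3] op 49.8 gf 0.0
453,-326.5,100,84 turnz -1.36 shift [-0.2715 -0.1817  0.0091]
```

Converted, -0.2715 m / 0.75 = -0.362, -0.26 m / 0.75 = -0.3467, -1.36 rad / 3.1416 = -0.4329.

>>> move_arm([
  [0,0,-0.0541,-0.04,-0.0267,0,0.05],
  [0,0,-0.1114,-0.0933,-0.0667,0,0.05],
  [0,0,-0.1687,-0.1467,-0.1,0,0.05],
  [0,0,-0.226,-0.2,-0.1333,0,0.05],
  [0,0,-0.2833,-0.2533,-0.1667,0,0.05],
  [0,0,-0.3374,-0.3067,-0.2067,0,0.05],
  [0,0,-0.3883,-0.3467,-0.2333,0,0.05],
  [0,0,-0.4329,-0.362,-0.2427,0,0.05],
])

```text
clock: 12.45
eef_pos: [452.6, -328.4, 109.1]
tcp_rot: [-3.141, 0.0, 3.04]
contact_force: [0.1, -0.0, -0.2]
opening: 0.585
grasp_force: 0.0
```

>>> move_arm([
  [0,0,0,0,0,0,0.05],
  [0,0,0,0,0,0,0.05],
])

```text
clock: 12.7
eef_pos: [453.8, -326.1, 108.8]
tcp_rot: [3.141, 0.0, 3.034]
contact_force: [0.4, -0.4, -0.7]
opening: 0.583
grasp_force: 0.0
```

```bash
python3 g.py 453,-326.5,5,84
python3 - <<'E'
from h import *
p,d=grab_frame("top");cv2.imwrite("pics/top2.png",cv2.resize(p[140:260,190:390],None,fx=4,fy=4)[:,:,::-1])
E
```

```text
t 12.7 p [ 453.8 -326.1  108.8] psi 83.8 q [-0.63  0.4   1.88  0.    0.86 -2.09] F [ 0.4 -0.4 -0.7] op 49.8 gf 0.0
453,-326.5,5,84 turnz -0.003 shift [ 0.0008 -0.0005  0.1038]
```

View pics/top2.png

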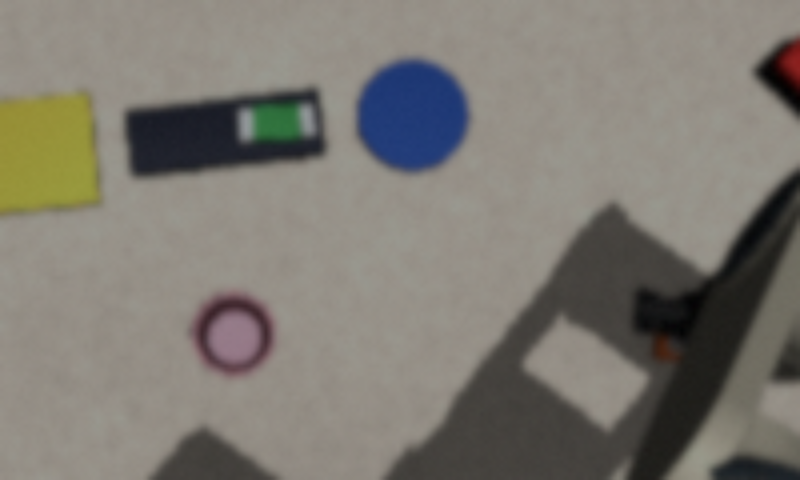

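The eraser, at (277,122) in the crop, lies flat on the tin's blue-riser end. Next is the sharpener.

Converted, 0.103 m / 0.75 = 0.1373, 0.085 m / 0.75 = 0.1133.

>>> move_arm([
  [0,0,0,0,0,0.0667,0.05],
  [0,0,0,0,0,0.1133,0.05],
  [0,0,0,0,0,0.1373,0.05],
  [0,0,0,0,0,0.1373,0.05],
  [0,0,0,0,0,0.1373,0.015],
  [0,0,0,0,0,0.1373,0.015],
  [0,0,0,0,0,0.1373,0.015],
  [0,0,0,0,0,0.1373,0.015],
], grip_force=35)

```text
clock: 13.75
eef_pos: [454.6, -327.2, 7.2]
tcp_rot: [-3.14, 0.002, 3.037]
contact_force: [-0.6, 1.5, 7.4]
opening: 0.293
grasp_force: 35.4
```

```bash
python3 g.py 596.6,42.5,105,6.1
```

```text
t 13.75 p [ 454.6 -327.2    7.2] psi 84.0 q [-0.63  0.56  1.92  0.    0.66 -2.09] F [-0.6  1.5  7.4] op 25.0 gf 35.4
596.6,42.5,105,6.1 turnz 1.359 shift [-0.1027  0.3825 -0.098 ]
```

Converted, 0.29 m / 0.75 = 0.3867, 0.24 m / 0.75 = 0.32, 0.66 rad / 3.1416 = 0.2101.

>>> move_arm([
  [0,0,0,0,0,-0.0533,0.015],
  [0,0,0,0,0,-0.1133,0.015],
  [0,0,0.0477,-0.0133,0.0533,-0.1333,0.015],
  [0,0,0.1019,-0.0333,0.12,-0.1333,0.015],
  [0,0,0.156,-0.0507,0.1867,-0.1333,0.015],
  [0,0,0.2101,-0.0693,0.2533,-0.1333,0.015],
  [0,0,0.2642,-0.0867,0.32,-0.1333,0.015],
  [0,0,0.3183,-0.104,0.3867,-0.1333,0.015],
])

```text
clock: 14.75
eef_pos: [562.1, -44.8, 106.5]
tcp_rot: [3.141, 0.001, 2.031]
contact_force: [1.0, -0.2, 0.4]
opening: 0.292
grasp_force: 34.6
```

```bash
python3 g.py 596.6,42.5,50,6.1
```

```text
t 14.75 p [562.1 -44.8 106.5] psi 26.4 q [-0.08  0.41  1.87 -0.    0.86 -0.54] F [ 1.  -0.2  0.4] op 25.0 gf 34.6
596.6,42.5,50,6.1 turnz 0.354 shift [0.0629 0.0696 0.0566]
```

Converted, 0.07 m / 0.75 = 0.0933, 0.063 m / 0.75 = 0.084, 0.354 rad / 3.1416 = 0.1127.

>>> move_arm([
  [0,0,0.0477,0.0267,0.0293,0,0.015],
  [0,0,0.0955,0.06,0.0667,0,0.015],
  [0,0,0.1127,0.084,0.0933,0.0133,0.015],
  [0,0,0.1127,0.084,0.0933,0.04,0.015],
  [0,0,0.1127,0.084,0.0933,0.0667,0.015],
  [0,0,0.1127,0.084,0.0933,0.076,0.015],
  [0,0,0.1127,0.084,0.0933,0.076,0.015],
  [0,0,0.1127,0.084,0.0933,0.076,0.015],
])

```text
clock: 15.75
eef_pos: [596.3, 41.3, 49.7]
tcp_rot: [3.14, 0.0, 1.683]
contact_force: [0.6, -0.1, -0.6]
opening: 0.297
grasp_force: 34.6
```

```bash
python3 g.py 596.6,42.5,29.5,6.1
```

```text
t 15.75 p [596.3  41.3  49.7] psi 6.4 q [ 0.07  0.53  1.82  0.    0.78 -0.05] F [ 0.6 -0.1 -0.6] op 25.4 gf 34.6
596.6,42.5,29.5,6.1 turnz 0.005 shift [0.0012 0.0004 0.0202]
```

Converted, -0.07 m / 0.75 = -0.0933, -0.02 m / 0.75 = -0.0267.

>>> move_arm([
  [0,0,0,0,0,0.0133,0.015],
  [0,0,0,0,0,0.0227,0.015],
  [0,0,0,0,0,0.0267,0.015],
  [0,0,0,0,0,0.0267,0.015],
  [0,0,0,0,0,0.0267,0.045],
  [0,0,0,0,0,0.0267,0.045],
  [0,0,0,0,0,-0.0267,0.045],
  [0,0,0,0,0,-0.0933,0.05],
])

```text
clock: 16.75
eef_pos: [594.7, 41.3, 118.5]
tcp_rot: [-3.139, -0.0, 1.683]
contact_force: [0.8, -0.1, 1.1]
opening: 0.582
grasp_force: 0.0
```

```bash
python3 g.py 451.8,-4,180,6.1 451.8,-4,72,6.1
python3 - <<'E'
from h import *
for u in (247.5,248,248.5): print(ray("top",(u,222.6),90))
# cup rim via depth points near z 90
p,d=grab_frame("top")
w=np.array([pt("top",u,v,d[v,u]) for v in range(205,242) for u in range(228,270) if d[v,u]>0])
r=w[(w[:,2]>75)&(w[:,2]<100)];print(len(r),cv2.minEnclosingCircle(r[:,:2].astype(np.float32)),r.mean(0))
E
```

```text
t 16.75 p [594.7  41.3 118.5] psi 6.4 q [ 0.07  0.44  1.79  0.    0.92 -0.05] F [ 0.8 -0.1  1.1] op 49.7 gf 0.0
451.8,-4,180,6.1 turnz 0.006 shift [-0.0291 -0.1473 -0.0611]
451.8,-4,72,6.1 turnz 0.006 shift [-0.0291 -0.147   0.0469]
[451.36050738  -3.09321825  90.        ]
[451.36365007  -4.48563472  90.        ]
[451.36679278  -5.87806079  90.        ]
0 ((0.0, 0.0), 0.0) [nan nan nan]<stdin>:6: RuntimeWarning: Mean of empty slice.
  ret = um.true_divide(
```

Converted, -0.147 m / 0.75 = -0.196, -0.13 m / 0.75 = -0.1733.

>>> move_arm([
  [0,0,0,0,0,-0.0667,0.085],
  [0,0,0,-0.0107,-0.0533,-0.0827,0.085],
  [0,0,0,-0.024,-0.12,-0.0827,0.085],
  [0,0,0,-0.036,-0.1733,-0.0827,0.085],
  [0,0,0,-0.0393,-0.196,-0.0827,0.085],
  [0,0,0,-0.0393,-0.196,-0.0827,0.085],
  [0,0,0,-0.0393,-0.196,-0.0827,0.085],
])

```text
clock: 17.68
eef_pos: [454.6, -4.1, 181.1]
tcp_rot: [3.14, 0.0, 1.683]
contact_force: [1.1, -0.9, -0.7]
opening: 0.996
grasp_force: 0.0
```

```bash
python3 g.py 451.4,-4.5,62,6.1
```

```text
t 17.68 p [454.6  -4.1 181.1] psi 6.4 q [-0.01  0.15  2.04  0.    0.96 -0.12] F [ 1.1 -0.9 -0.7] op 85.1 gf 0.0
451.4,-4.5,62,6.1 turnz 0.006 shift [-0.     -0.0034  0.1191]
```

Converted, 0.119 m / 0.75 = 0.1587, -0.003 m / 0.75 = -0.004.

>>> move_arm([
  [0,0,0,0,-0.004,0.04,0.085],
  [0,0,0,0,-0.004,0.0933,0.085],
  [0,0,0,0,-0.004,0.14,0.085],
  [0,0,0,0,-0.004,0.1587,0.085],
  [0,0,0,0,-0.004,0.1587,0.085],
  [0,0,0,0,-0.004,0.1587,0.05],
  [0,0,0,0,-0.004,0.1587,0.05],
  [0,0,0,0,-0.004,0.1587,0.05],
], grip_force=30)

```text
clock: 18.68
eef_pos: [450.9, -4.7, 63.2]
tcp_rot: [3.139, 0.0, 1.683]
contact_force: [-0.9, 0.2, 5.1]
opening: 0.676
grasp_force: 30.6
```

```bash
python3 g.py 586.4,141.1,120,6.1
```

```text
t 18.68 p [450.9  -4.7  63.2] psi 6.4 q [-0.01  0.34  2.13 -0.    0.67 -0.13] F [-0.9  0.2  5.1] op 57.8 gf 30.6
586.4,141.1,120,6.1 turnz 0.006 shift [ 0.1298  0.1511 -0.0565]
```

Converted, 0.151 m / 0.75 = 0.2013, 0.13 m / 0.75 = 0.1733.

>>> move_arm([
  [0,0,0,0,0,-0.04,0.05],
  [0,0,0,0,0,-0.08,0.05],
  [0,0,0,0.02,0.0227,-0.1067,0.05],
  [0,0,0,0.06,0.0693,-0.1067,0.05],
  [0,0,0,0.1067,0.124,-0.1067,0.05],
  [0,0,0,0.1467,0.1707,-0.1067,0.05],
  [0,0,0,0.1667,0.1947,-0.1067,0.05],
  [0,0,0,0.1733,0.2013,-0.1067,0.05],
])

```text
clock: 19.68
eef_pos: [586.4, 142.4, 142.5]
tcp_rot: [3.14, -0.0, 1.684]
contact_force: [-0.1, -0.7, -1.8]
opening: 0.678
grasp_force: 33.0
```

Converted, 0.05 m / 0.75 = 0.0667, 0.04 m / 0.75 = 0.0533.

>>> move_arm([
  [0,0,0,0,0,0.0267,0.05],
  [0,0,0,0,0,0.0533,0.05],
  [0,0,0,0,0,0.0667,0.05],
  [0,0,0,0,0,0.0667,0.05],
  [0,0,0,0,0,0.0667,0.05],
])

```text
clock: 20.3
eef_pos: [585.9, 141.3, 92.6]
tcp_rot: [3.141, -0.0, 1.683]
contact_force: [0.4, 0.4, -1.5]
opening: 0.68
grasp_force: 33.0
```

```bash
python3 g.py 586.4,141.1,78.5,6.1
python3 - <<'E'
from h import *
p,d=grab_frame("side");cv2.imwrite("pics/side1.png",cv2.resize(p[100:260,130:340],None,fx=3.6,fy=3.6)[:,:,::-1])
E
```

```text
t 20.3 p [585.9 141.3  92.6] psi 6.4 q [ 0.23  0.48  1.79 -0.    0.87  0.12] F [ 0.4  0.4 -1.5] op 58.1 gf 33.0
586.4,141.1,78.5,6.1 turnz 0.005 shift [-0.0002  0.0005  0.0141]
```

View pics/side1.png

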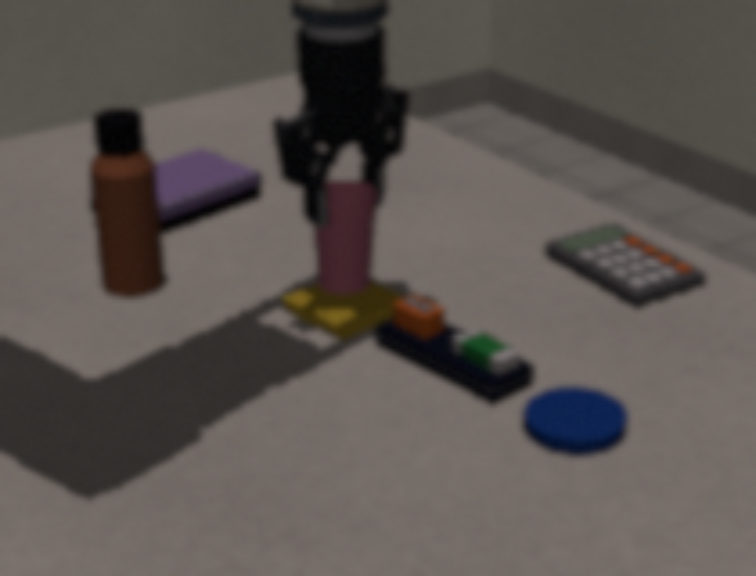

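The cup hangs upright over the yellow riser at about (345,240), and the sharpener and eraser sit on the tin. I'll lower the cup and release it.

Converted, -0.07 m / 0.75 = -0.0933, 0.0135 m / 0.75 = 0.018.

>>> move_arm([
  [0,0,0,0,0,0.008,0.05],
  [0,0,0,0,0,0.0147,0.05],
  [0,0,0,0,0,0.018,0.05],
  [0,0,0,0,0,0.018,0.05],
  [0,0,0,0,0,0.018,0.085],
  [0,0,0,0,0,0.018,0.085],
  [0,0,0,0,0,-0.0267,0.085],
  [0,0,0,0,0,-0.0933,0.085],
])

```text
clock: 21.35
eef_pos: [584.4, 141.1, 161.2]
tcp_rot: [-3.138, 0.0, 1.683]
contact_force: [0.6, 0.1, -0.5]
opening: 0.99
grasp_force: 0.0
```

```bash
python3 g.py 586.4,141.1,240,6.1 457,304.5,240,6.1
```

```text
t 21.35 p [584.4 141.1 161.2] psi 6.4 q [ 0.23  0.39  1.75 -0.    1.01  0.12] F [ 0.6  0.1 -0.5] op 84.6 gf 0.0
586.4,141.1,240,6.1 turnz 0.006 shift [-0.0003  0.0017 -0.0788]
457,304.5,240,6.1 turnz 0.006 shift [ 0.1766 -0.1086 -0.0785]
```

Converted, 0.1765 m / 0.75 = 0.2353, 0.165 m / 0.75 = 0.22.

>>> move_arm([
  [0,0,0,0,0,-0.08,0.085],
  [0,0,0,0,0,-0.1133,0.085],
  [0,0,0,0.0467,-0.0293,-0.1133,0.085],
  [0,0,0,0.1067,-0.0667,-0.1133,0.085],
  [0,0,0,0.1667,-0.1027,-0.1133,0.085],
  [0,0,0,0.22,-0.1333,-0.1133,0.085],
  [0,0,0,0.2353,-0.146,-0.1133,0.085],
  [0,0,0,0.2353,-0.146,-0.1133,0.085],
])

```text
clock: 22.35
eef_pos: [456.7, 304.7, 246.8]
tcp_rot: [3.141, 0.0, 1.684]
contact_force: [-0.0, -0.6, -0.1]
opening: 0.993
grasp_force: 0.0
```

```bash
python3 g.py 457,304.5,143,6.1
```

```text
t 22.35 p [456.7 304.7 246.8] psi 6.5 q [ 0.59  0.22  1.78 -0.    1.14  0.47] F [-0.  -0.6 -0.1] op 84.8 gf 0.0
457,304.5,143,6.1 turnz 0.007 shift [-0.0002  0.0003  0.1038]
```

Converted, 0.104 m / 0.75 = 0.1387, 0.08 m / 0.75 = 0.1067.

>>> move_arm([
  [0,0,0,0,0,0.0533,0.085],
  [0,0,0,0,0,0.1067,0.085],
  [0,0,0,0,0,0.1387,0.085],
  [0,0,0,0,0,0.1387,0.07],
  [0,0,0,0,0,0.1387,0.035],
  [0,0,0,0,0,0.1387,0.035],
  [0,0,0,0,0,0.1387,0.035],
  [0,0,0,0,0,0.1387,0.035],
], grip_force=70)

```text
clock: 23.35
eef_pos: [457.9, 305.0, 144.4]
tcp_rot: [3.139, -0.001, 1.683]
contact_force: [-0.8, -0.9, 7.1]
opening: 0.497
grasp_force: 71.0
```

```bash
python3 g.py 457,304.5,300,6.1 616,-136.7,300,6.1
```

```text
t 23.35 p [457.9 305.  144.4] psi 6.4 q [ 0.58  0.34  1.87 -0.    0.93  0.47] F [-0.8 -0.9  7.1] op 42.5 gf 71.0
457,304.5,300,6.1 turnz 0.006 shift [-0.0002 -0.0005 -0.1556]
616,-136.7,300,6.1 turnz 0.006 shift [-0.4564  0.1081 -0.1558]
```

Converted, -0.155 m / 0.75 = -0.2067, -0.145 m / 0.75 = -0.1933.

>>> move_arm([
  [0,0,0,0,0,-0.0333,0.035],
  [0,0,0,0,0,-0.0867,0.035],
  [0,0,0,0,0,-0.1467,0.035],
  [0,0,0,0,0,-0.1933,0.035],
  [0,0,0,-0.0267,0.0067,-0.2067,0.035],
  [0,0,0,-0.0733,0.0173,-0.2067,0.035],
  [0,0,0,-0.1333,0.0316,-0.2067,0.035],
  [0,0,0,-0.1933,0.0453,-0.2067,0.035],
])

```text
clock: 24.35
eef_pos: [506.7, 161.8, 296.8]
tcp_rot: [-3.14, 0.001, 1.683]
contact_force: [-0.1, -0.3, -2.9]
opening: 0.494
grasp_force: 72.5
```

Converted, -0.311 m / 0.75 = -0.4147, -0.295 m / 0.75 = -0.3933.

>>> move_arm([
  [0,0,0,-0.06,0.0143,0,0.035],
  [0,0,0,-0.12,0.028,0,0.035],
  [0,0,0,-0.18,0.0427,0,0.035],
  [0,0,0,-0.24,0.0573,0,0.035],
  [0,0,0,-0.3,0.0707,0,0.035],
  [0,0,0,-0.3533,0.084,0,0.035],
  [0,0,0,-0.3933,0.0933,0,0.035],
  [0,0,0,-0.4147,0.0987,0,0.035],
])

```text
clock: 25.35
eef_pos: [614.6, -138.8, 296.6]
tcp_rot: [-3.14, -0.0, 1.681]
contact_force: [0.2, 0.7, -3.3]
opening: 0.489
grasp_force: 72.3
```

```bash
python3 g.py 616,-136.7,175,6.1
```

```text
t 25.35 p [ 614.6 -138.8  296.6] psi 6.3 q [-0.22  0.31  1.55 -0.    1.29 -0.33] F [ 0.2  0.7 -3.3] op 41.7 gf 72.3
616,-136.7,175,6.1 turnz 0.004 shift [0.0019 0.0019 0.1216]
```

Converted, 0.12 m / 0.75 = 0.16, 0.115 m / 0.75 = 0.1533.

>>> move_arm([
  [0,0,0,0,0.0013,0.04,0.035],
  [0,0,0,0,0.0013,0.0867,0.035],
  [0,0,0,0,0.0013,0.1267,0.035],
  [0,0,0,0,0.0013,0.1533,0.035],
  [0,0,0,0,0.0013,0.16,0.035],
  [0,0,0,0,0.0013,0.16,0.035],
  [0,0,0,0,0.0013,0.16,0.035],
])

```text
clock: 26.22
eef_pos: [616.8, -136.5, 178.9]
tcp_rot: [3.14, 0.001, 1.683]
contact_force: [0.2, 0.1, -2.9]
opening: 0.494
grasp_force: 72.2
```

```bash
python3 g.py 616,-136.7,159.5,6.1
python3 - <<'E'
from h import *
p,d=grab_frame("side");cv2.imwrite("pics/side2.png",cv2.resize(p[60:260,150:400],None,fx=3,fy=3)[:,:,::-1])
E
```

```text
t 26.23 p [ 616.8 -136.5  178.9] psi 6.4 q [-0.22  0.41  1.67 -0.    1.06 -0.33] F [ 0.2  0.1 -2.9] op 42.2 gf 72.2
616,-136.7,159.5,6.1 turnz 0.006 shift [-0.0001 -0.0008  0.0194]
```

View pics/side2.png

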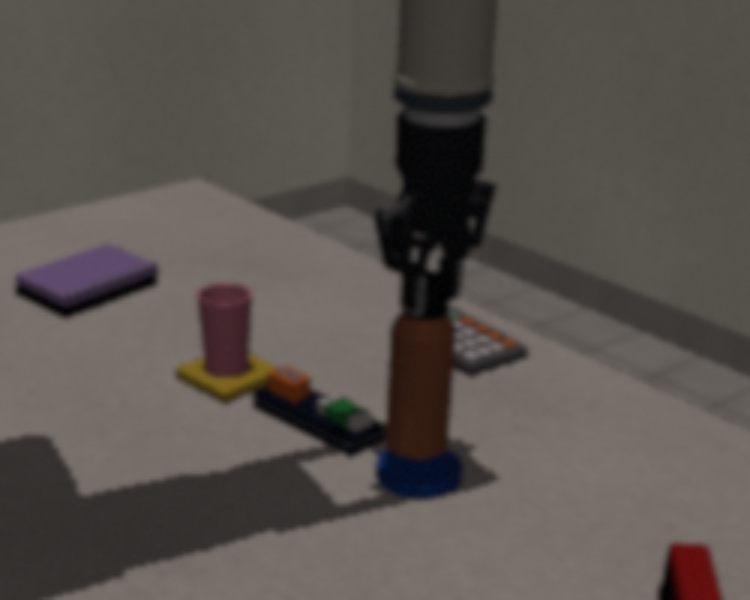

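The bottle is upright over the blue riser at (418,470), and the cup stands on the yellow riser at (226,330).

Converted, 0.019 m / 0.75 = 0.0253, 0.0175 m / 0.75 = 0.0233.

>>> move_arm([
  [0,0,0,0,0,0.0107,0.035],
  [0,0,0,0,0,0.0187,0.035],
  [0,0,0,0,0,0.0233,0.035],
  [0,0,0,0,0,0.0253,0.035],
  [0,0,0,0,0,0.0253,0.035],
  [0,0,0,0,0,0.0253,0.035],
])

```text
clock: 27.02
eef_pos: [616.1, -136.6, 159.6]
tcp_rot: [-3.141, 0.0, 1.683]
contact_force: [-3.0, -0.3, 5.0]
opening: 0.491
grasp_force: 73.4
```

Contact is confirmed, so I'll release, rise and swing clear of the view.

Converted, -0.13 m / 0.75 = -0.1733, -0.1 m / 0.75 = -0.1333.

>>> move_arm([
  [0,0,0,0,0,0,0.085],
  [0,0,0,0,0,0,0.085],
  [0,0,0,0,0,0,0.085],
  [0,0,0,0,0,-0.0267,0.085],
  [0,0,0,0,0,-0.08,0.085],
  [0,0,0,0,0,-0.1333,0.085],
  [0,0,0,0,0,-0.1733,0.085],
])

```text
clock: 27.9
eef_pos: [616.6, -136.5, 290.7]
tcp_rot: [3.14, 0.001, 1.683]
contact_force: [0.5, 0.6, 0.2]
opening: 0.993
grasp_force: 0.0
```

>>> move_arm([
  [0,0,0,-0.0267,-0.0667,0,0.085],
  [0,0,0,-0.0667,-0.1333,0,0.085],
  [0,0,0,-0.12,-0.1867,0,0.085],
  [0,0,0,0.1733,-0.24,0,0.085],
  [0,0,0,-0.2133,-0.2667,0,0.085],
  [0,0,0,-0.2667,-0.2933,0,0.085],
  [0,0,0,-0.32,-0.32,0,0.085],
  [0,0,0,-0.3333,-0.3333,0,0.085],
])

```text
clock: 28.9
eef_pos: [395.1, -414.8, 288.9]
tcp_rot: [3.141, 0.001, 1.683]
contact_force: [-0.0, 0.4, -1.0]
opening: 0.993
grasp_force: 0.0
```

```bash
python3 g.py
python3 - <<'E'
from h import *
p,d=grab_frame("top");cv2.imwrite("pics/top3.png",cv2.resize(p[130:240,170:330],None,fx=5,fy=5)[:,:,::-1])
q,_=grab_frame("side");cv2.imwrite("pics/side3.png",cv2.resize(q[90:300,130:400],None,fx=2.8,fy=2.8)[:,:,::-1])
for k,r,f,h in [("cup",(180,140,228,205),S["cup"][1],105),("cap",(275,140,325,200),lambda h,s,v:v<40,185),
 ("tin",(216,140,275,205),S["tin"][1],22),("er",(216,140,275,205),S["eraser"][1],36),("sh",(216,140,275,205),S["sharp"][1],44),("notebooks",(60,140,120,210),lambda h,s,v:(abs(h-135)<15)&(s>50),33),("stap",(370,140,430,200),lambda h,s,v:((h<8)|(h>172))&(s>120),56)]:
    b=blob(p,r,f)
    if b: 
        u,v=b[0].round().astype(int);b0=blob(np.load("top0.npz")["p"],r,f)
        print(k,b[0].round(1),b[2],[np.round(x,1) for x in rect("top",b[1],h)],pt("top",u,v,d[v,u]).round(), b0 and b0[0].round(1))
E
```

```text
t 28.9 p [ 395.1 -414.8  288.9] psi 6.4 q [-0.81  0.22  1.68  0.    1.24 -0.92] F [-0.   0.4 -1. ] op 84.8 gf 0.0
cup [196.4 175.2] 316 [array([582. , 139.2], dtype=float32), array([582. , 138.3]), array([55.6, 49.2]), np.float32(50.0), np.float64(45.7)] [594. 150.  27.] None
cap [295.2 160.3] 214 [array([ 610.9, -128.1], dtype=float32), array([ 611.2, -128.4]), array([39. , 41.3]), np.float32(111.5), np.float64(45.1)] [ 612. -128.  183.] None
tin [245.4 173.6] 505 [array([598.8,   4.2], dtype=float32), array([601.1,   2.7]), array([ 49.8, 142.4]), np.float32(96.7), np.float64(6.8)] [597.   5.  24.] None
er [258.9 170.1] 120 [array([607.3, -35.5], dtype=float32), array([607.5, -34.5]), array([29.6, 32.3]), np.float32(48.0), np.float64(0.1)] [608. -36.  35.] None
sh [231.8 173.4] 124 [array([596.1,  43.4], dtype=float32), array([596.3,  43.5]), array([31.7, 44.1]), np.float32(96.1), np.float64(7.3)] [598.  43.  42.] NoneTraceback (most recent call last):
  File "<stdin>", line 9, in <module>
  File "h.py", line 21, in rect
    w=np.array([ray(n,q,z)[:2] for q in pix],np.float32)
                ~~~^^^^^^^
  File "h.py", line 4, in ray
    c=camera_params(n);K=c["camera_matrix"];T=c["world_from_camera"]
ValueError: time passes only in moves, steps and waits
```

View pics/top3.png

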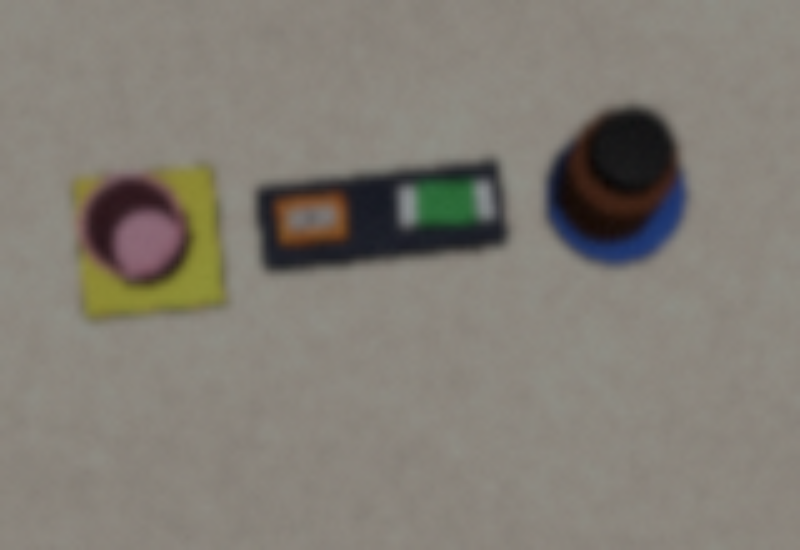

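View pics/side3.png

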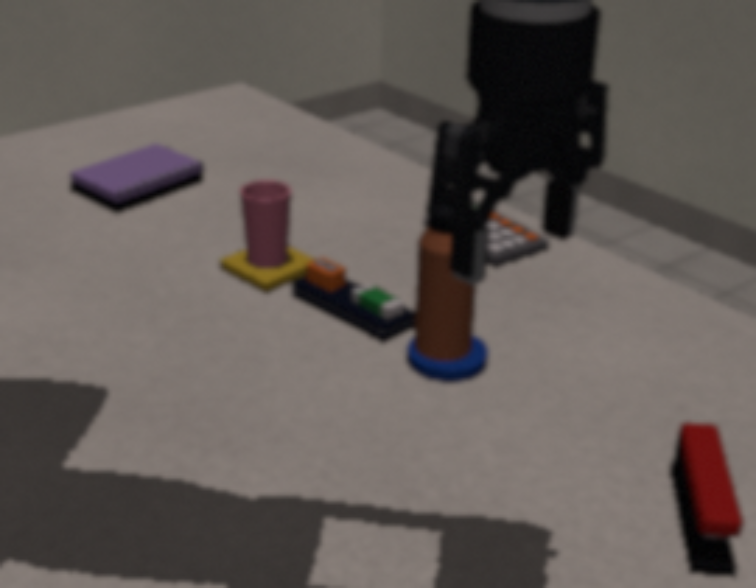

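All five pieces look placed: cup (135,240), sharpener (312,217), eraser (447,205), bottle cap (632,150) in the top crop. However, the cap measures about 9 mm off the blue centre, so I'll clear the arm and measure the bottle and cup more closely.

Converted, 0.14 m / 0.75 = 0.1867, -0.085 m / 0.75 = -0.1133.

>>> move_arm([
  [0,0,0,0.04,-0.02,-0.0267,0.085],
  [0,0,0,0.08,-0.04,-0.0667,0.085],
  [0,0,0,0.12,-0.0667,-0.1067,0.085],
  [0,0,0,0.16,-0.0933,-0.1333,0.085],
  [0,0,0,0.1867,-0.1133,-0.1333,0.085],
  [0,0,0,0.1867,-0.1133,-0.1333,0.085],
])

```text
clock: 29.75
eef_pos: [295.1, -282.1, 389.3]
tcp_rot: [3.141, 0.001, 1.683]
contact_force: [0.3, -0.5, 0.5]
opening: 0.991
grasp_force: 0.0
```

Run:
```python
import cv2,numpy as np,functools
import h
h.camera_params=functools.lru_cache(h.camera_params)
from h import *
p,d=grab_frame("top");q,e=grab_frame("side");np.savez("f.npz",p=p,d=d,q=q,e=e)
cv2.imwrite("pics/side4.png",cv2.resize(q[90:250,180:340],None,fx=3.7,fy=3.7)[:,:,::-1])
def cloud(n,dd,x0,x1,y0,y1,c,rad):
    w=np.array([pt(n,u,v,dd[v,u]) for v in range(y0,y1) for u in range(x0,x1) if dd[v,u]>0])
    return w[np.hypot(*(w[:,:2]-c).T)<rad]
from scipy.optimize import least_squares
for nm,c,lv,r in [("bottle",(616,-136.7),[(20,45),(45,70),(70,95),(95,120)],30),("cup",(586.4,141.1),[(20,45),(45,70),(70,95)],29)]:
    t=cloud("side",e,150,340,90,300,c,50);
    for a,b in lv:
        m=t[(t[:,2]>a+8)&(t[:,2]<b+8)][:,:2]
        if len(m)<8: continue
        f=least_squares(lambda k:np.hypot(*(m-k).T)-r,c,loss="soft_l1",f_scale=2)
        print(nm,a,b,len(m),f.x.round(1),np.abs(f.fun).mean().round(1))
t=cloud("top",d,260,330,130,210,(616,-136.7),50)
cap=t[t[:,2]>178];print("cap top",len(cap),cap.mean(0).round(1),cv2.minEnclosingCircle(cap[:,:2].astype(np.float32)))
if len(cap)>20:
    A=np.c_[cap[:,:2]-cap[:,:2].mean(0),np.ones(len(cap))];print("cap slope",np.linalg.lstsq(A,cap[:,2],rcond=None)[0].round(3))
t=cloud("top",d,165,240,130,215,(586.4,141.1),45);rim=t[t[:,2]>98];print("rim",len(rim),rim.mean(0).round(1),cv2.minEnclosingCircle(rim[:,:2].astype(np.float32)) if len(rim) else 0)
for nm,roi,f in [("notebooks",(60,140,120,210),lambda h,s,v:(abs(h-135)<15)&(s>50)),("stap",(370,140,430,200),lambda h,s,v:((h<8)|(h>172))&(s>120))]:
    print(nm,blob(p,roi,f)[0],blob(np.load("top0.npz")["p"],roi,f)[0])
```

```text
bottle 20 45 160 [ 613.8 -131.8] 1.3
bottle 45 70 162 [ 613.8 -132.1] 1.2
bottle 70 95 168 [ 613.9 -132. ] 1.2
bottle 95 120 177 [ 613.9 -132. ] 1.2
cup 20 45 104 [585.7 143.7] 2.0
cup 45 70 110 [584.5 142. ] 1.8
cup 70 95 200 [582.7 138.8] 2.4
cap top 216 [ 613.2 -130.3  185.1] ((613.5530395507812, -130.572509765625), 22.001516342163086)
cap slope [-7.00000e-03 -8.00000e-03  1.85061e+02]
rim 103 [583.3 142.1 104.4] ((582.6862182617188, 141.4327392578125), 29.7573299407959)
notebooks [ 92.07713651 177.06048835] [ 91.99387187 177.07855153]
stap [402.14759536 167.986733  ] [402.18381113 167.85666105]
```

View pics/side4.png

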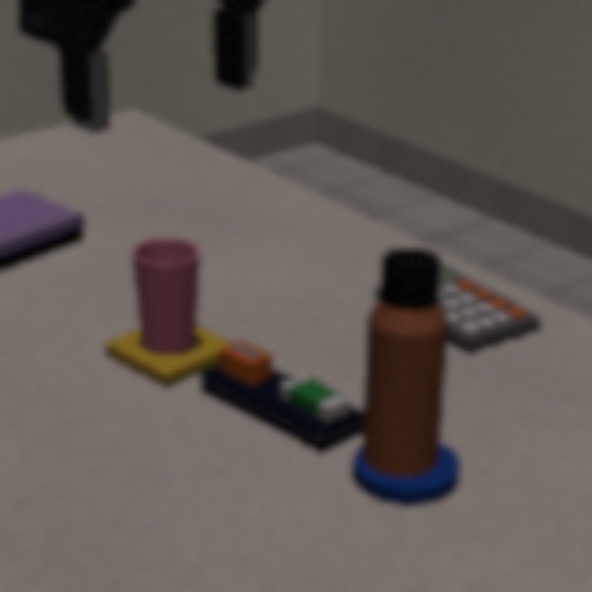

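The bottle stands upright about 6 mm off centre and the cup about 4 mm, against a 14 mm limit. The tin, eraser and sharpener are well inside their limits, and the notebooks and stapler haven't moved. I'm handing it in.

```bash
python3 -c "
from rig import order
print(order.sign_off())"
```

```text
the job is handed in; nothing more can be done
None
```

The school display is set up and handed in at about 30 s of the 136 s allowed; my last camera measurements put every piece within its limits, but the hand-in returned no verdict.

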